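# Slide the marked meal lid out over the serving edge

### The arm

A 6-joint arm with a two-finger parallel gripper is mounted at the origin on the work surface. World frame = base frame: x ahead of the robot, y to its left, z up, the work surface at z = 0. Lengths are in m, angles in degrees, forces in N, time in s.
With the tool pointing down it reaches from about 0.4 to 0.825 m from the base axis. Payload 7 kg.
Tool frame: the origin (TCP) lies at the very end of the fingers, on their centre line; the grasp point (between the pads) lies 19 mm behind it (ctrl.tcp_to_grasp is the distance from the TCP to the grasp point, in m); z points along the fingers, y is the direction in which the jaws open and shut (so a half turn about z gives the same grasp; the last joint's range is limited). The gripper opens to 88 mm and grips with 3 to 60 N. Pads are 19 mm wide; open, the fingers measure 130 mm over their backs; the gripper's body (78 mm by 193 mm) begins 47 mm behind the grasp point.
Start: joints at [92.367, 20.546, 0.682, 0, -70.136, -16.507], TCP at [0.165, 0.655, 0.227] pointing down, gripper open.
Joint ranges: [-176.03, 176.03], [-82.01, 121.73], [-58.28, 71.71], [-173.87, 95.51], [-174.79, -0.11], [-173.66, 173.66]. Speed limits (degrees/s): [136.94, 136.94, 172.46, 180, 180, 180].

### API

Orientations are given as [roll, pitch, yaw] about the fixed x, y, z axes, in that order (R = Rz(yaw) Ry(pitch) Rx(roll)).
In Python, from plant import ctrl gives the robot as it stands.
- The arm moves only by the tool jog_arm, never from a script. Its argument "commands" is a list of rows, each an object of numbers: "x", "y", "z": the shift along the tool's x, y, z in cm; "roll": the turn about the tool's z in rad. In form: [{"x": .., "y": .., "z": .., "roll": ..}, ...]. A call has 1 to 12 rows; each row shifts and turns the commanded pose from where the row before left it, along the tool's axes as they then stand; what a row does not reach is not made up. A row lasts 1/10 s, in which the tool goes at most 50 mm and 8.59 degrees, less where a joint would pass 70% of its speed; a pose out of reach is approached as far as the arm can. A call is refused whole if a number of a shift passes 5 or a number of a turn 0.15, either way. A call with a gripper value outside its range is refused whole. "gripper" is the finger opening in cm, from 0 to 8.76, set as the call begins (left out, the last holds). The fingers move at their own pace and stop on an object; the grip force is fixed at half the most. Time passes only in rows, so rows that do not move let the fingers close. It gives the time, the measured TCP pose, the force and the opening at its end, in the units of the state.
- ctrl.get_obs(): the state, without advancing time (a new reading comes with each control period).
- ctrl.snapshot(name): name is "side" or "top" or "wrist"; returns a dict with "image" (384x512x3 uint8, red, green, blue), "mtx" (3x3 intrinsics, pixels), "k1" (the pictures are not rectified: a ray, as slopes to the right and down, at radius r is drawn at 1 + k1 r^2 times it, then the intrinsics apply), "position" and "orientation" of the camera in the world; the wrist camera has in their place "hand_eye" (4x4, takes a point from camera to tool coordinates, whose origin is the TCP and whose axes are the flange's). Camera axes: x right, y up, looking along -z (the intrinsics and any distortion apply to the point x, -y, -z); pixel columns grow to the right and rows downward; lengths in m; the calibration is good to about 2 mm. A picture is of the moment at which its call begins: read the wrist's pose just before it. There is no depth.
- ctrl.close_job(): hands the job in, once; it reports no verdict.
Trained networks look in the newest picture that a camera, given by its name, has taken for a name from the list of things; names that differ only in an ending like _2 or _b are one class to them, and where a whole thing is asked for, a point or a joint stands for the part that bears it (a point fixed in the world has none). Each returns a list of dicts, best first, with "confidence" (0 to 1); they miss things now and then, are a little off and sometimes report something else, mostly with a low value. They report only what shows in the picture. A call takes as long as a camera call. They do not tell look-alikes from the thing itself.
- ctrl.search_frame(camera, query): "position" ([column, row] as shares, 0 to 1, of the picture: columns of its width, rows of its height, amid what is visible of it).
- ctrl.regions_of(camera, query): "mask" (384x512 bool, what is visible of it) and "position" ([column, row] as shares, 0 to 1, of the picture: columns of its width, rows of its height, amid what is visible of it).
The state is a dict: "clock": time; "joint_pos": joint angles; "qvel": joint speeds; "tau": joint torques, N m; "tool_pos": TCP position; "orientation": TCP orientation; "force": force on the tool from outside, world axes, zero at the start; "moment": the same for the moment, N m; "opening": finger opening in m.
Only numpy, scipy, OpenCV 4.12 (cv2) and the standard library are available. Lean on these libraries where they do the work, as an engineer would, in place of code of your own. Each camera call takes 0.05 s, during which the arm holds its last target.

### The job

With your fingertips, slide the flat meal lid with the orange stripe along the serving step towards the yellow edge until it sticks out just so far that its orange stripe lies right over that edge, in line with it, so the next helper can get a hand under it. Only push it: it stays flat on the step, never picked up, tipped or pinched. Leave the blue-striped lid and everything else as they stand, and take your hand away at the end.

Things in the scene. Friction and masses are not known exactly. Their poses are not given: they have to be found in the camera images.
- step: fixed low serving step, a dark steel-coloured solid block 280 (x) x 460 (y) x 60 mm high, standing on the table. Origin: centre of its underside; z up, so its top is at z = 60 mm. Its own x axis points horizontally across it to the long far edge, painted yellow, the one facing away from the robot (within about 15 degrees of the world's +x).
- step_edge (a point): middle of the step's yellow upper edge (its own x = +140 mm, y = 0, z = 60 mm); same axes as the step. The yellow strip on the top is 12 mm wide and its outer side is the edge.
- orange_lid: loose rigid flat white lid, 130 (its x) x 110 (its y) x 8 mm thick, about 0.10 to 0.20 kg, lying flat on the step, to either side of the step's middle, with its x axis pointing roughly to the yellow edge (up to 12 degrees off). An orange stripe 8 mm wide crosses its top along y; a paper label covers the part nearer the robot. Origin: centre of its underside. It slides on the step with ordinary dry friction and stops where the push stops.
- orange_lid_stripe (a point): middle of the orange stripe on the lid's top (lid's own x = +25 mm, that is 40 mm from its leading edge; z = 8 mm).
- blue_lid: the same lid with a blue stripe, lying beside it on the step, about 60 mm free between the two; not to be moved. Origin: centre of its underside.
- shaker: loose steel salt shaker, 38 mm diameter, 64 mm tall, near one end of the step, beyond a lid; origin at the centre of its base. Leave alone.
- pot: loose spice pot with red cap, 40 mm diameter, 55 mm tall, near the other end of the step; origin at the centre of its base. Leave alone.
- mug: loose blue mug on the table left of the step, 80 mm diameter, 95 mm tall; origin at the centre of its base. Leave alone.
- flask: loose steel flask on the table right of the step, 76 mm diameter, 200 mm tall; origin at the centre of its base. Leave alone.
- spoon: loose serving spoon 240 mm long lying on the table right of the step; origin on its underside near mid-length. Leave alone.
- tin: loose green tin on the table left of the step, 70 mm diameter, 100 mm tall; origin at the centre of its base. Leave alone.
Not all that is in view belongs to the job. What is shaped like the orange_lid but green or purple is not meant.

How it is judged (in metres and radians):
At the end, for the whole second after the job is handed in: The orange-striped lid lies flat and still on the step, the middle of its stripe within 6 mm of the yellow edge (overhang 34 to 46 mm) and the lid square to that edge within 0.11 rad; the blue-striped lid is within 12 mm of where it was (x of orange_lid_stripe in the frame of step between 0.134 and 0.146 m and angle between the x axis of orange_lid and the x axis of step, either way round below 0.11 rad and z of orange_lid in the frame of step between 0.057 and 0.063 m and angle between orange_lid's own z axis and vertical below 0.04 rad and linear speed of orange_lid below 0.01 m/s and distance of blue_lid from where it was at the start of the episode below 0.012 m); the robot touches nothing.
It fails at once if the orange-striped lid is lifted off the step, tipped or dropped (z of orange_lid in the frame of step above 0.07 m or z of orange_lid in the frame of step below 0.05 m or angle between orange_lid's own z axis and vertical above 0.12 rad).
It fails at once if the blue-striped lid is disturbed (moved 12 mm) (distance of blue_lid from where it was at the start of the episode above 0.012 m).
It fails at once if the shaker, pot, mug, flask, spoon or tin is disturbed (moved 15 mm) (distance of any of shaker, pot, mug, flask, spoon, tin from where it was at the start of the episode above 0.015 m).
It also fails if it takes over 45 s, if anything falls off the work surface, if the arm or the gripper's body presses on something with over 40 N, if the wrist force passes 120 N, or if a joint passes its speed limit or range.

## Working session

There is one attempt and no reset: what is moved stays moved. The work goes in short steps, Python scripts to look and compute and a tool call to move; the robot and the scene stay as the last step left them, time stands still between calls to the robot, and variables do not carry over. Pictures are saved under pics/ and viewed, and the job is handed in when it is done.

Besides the shell and the picture viewer there is one more tool, called after "Call:" by a JSON object that holds its "op" and its "data", one argument or row to a line. jog_arm: Moves the arm, as the interface text tells. Its arguments: {"type":"object","properties":{"commands":{"type":"array"},"gripper":{"type":"number"}},"required":["commands"]}

```bash
mkdir -p pics; ls; cat > h.py <<'E'
import numpy as np, cv2
from plant import ctrl
def save(s,n): cv2.imwrite('pics/'+n+'.png', cv2.cvtColor(s['image'],cv2.COLOR_RGB2BGR))
E
python3 - <<'E'
from h import *
print(ctrl.get_obs())
for c in ('side','top'):
    s=ctrl.snapshot(c); save(s,c+'0'); print(c,{k:v for k,v in s.items() if k!='image'})
    for q in ('orange_lid','step','blue_lid','orange_lid_stripe','shaker','pot','mug','flask','tin','spoon'):
        for r in ctrl.search_frame(c,q)[:3]:
            print(q,np.round(np.array(r['position'])*[512,384],1),round(r['confidence'],2))
E
```

```text
pics
{'clock': 0.0, 'joint_pos': array([ 9.23669610e+01,  2.05908152e+01,  6.32918730e-01, -2.24454193e-02,
       -7.01354759e+01, -1.65063374e+01]), 'qvel': array([ 0.02403782,  0.03577936, -0.00800356, -0.00726113,  0.05757239,
        0.00984482]), 'tau': array([ 1.60283129e-03, -5.82723749e+01,  2.93043405e+01,  6.99700847e+00,
        7.07450919e-03, -1.53832971e-04]), 'tool_pos': array([0.16478904, 0.65405759, 0.22561588]), 'orientation': array([ 1.79904480e+02, -6.30149145e-03, -1.41470153e+01]), 'force': array([-0.52863549, -0.40207549,  1.01948427]), 'moment': array([ 0.00222233,  0.01916132, -0.00071921]), 'opening': 0.08769851892061266}
side {'mtx': array([[398.49672231,   0.        , 257.70434886],
       [  0.        , 398.49672231, 191.35882633],
       [  0.        ,   0.        ,   1.        ]]), 'k1': -0.11094484035727539, 'position': array([-0.03375947, -0.56705401,  0.95594321]), 'orientation': array([ 4.13350776e+01, -2.23045514e-02, -4.27678867e+01])}
orange_lid [265.2 303.2] 0.81
orange_lid [286.5 200. ] 0.72
orange_lid [153.8 205.6] 0.67
step [261. 204.] 0.76

[... 371 characters left out ...]
 0.38
top {'mtx': array([[350.46858343,   0.        , 254.6135394 ],
       [  0.        , 350.46858343, 184.82861026],
       [  0.        ,   0.        ,   1.        ]]), 'k1': -0.10278602820345022, 'position': array([0.34933232, 0.00202241, 0.99159721]), 'orientation': array([  8.17800482,   0.57561051, -90.6602729 ])}
orange_lid [346.5 248.4] 0.75
orange_lid [179.1 269.1] 0.75
orange_lid [283.9 167. ] 0.71
blue_lid [220.4 151.2] 0.76
orange_lid_stripe [179.1 270.1] 0.93
orange_lid_stripe [285.1 162.1] 0.92
orange_lid_stripe [345.1 251.5] 0.92
shaker [325.5 185.9] 0.46
shaker [407.8 133.3] 0.21
pot [107.7 147.3] 0.52
mug [107.4 186.5] 0.95
flask [407.1 134.7] 0.61
spoon [396.  209.2] 0.74
```

View pics/side0.png

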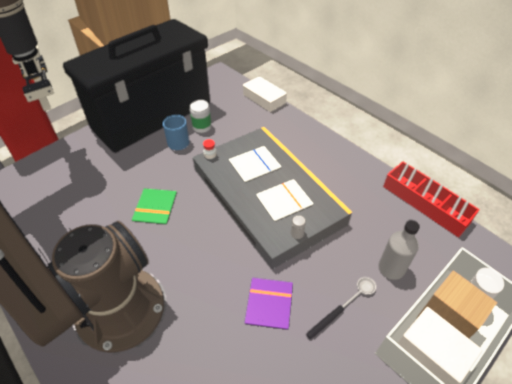

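View pics/top0.png

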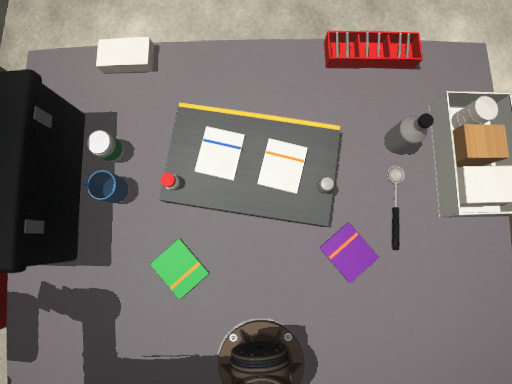

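The side view shows the white lid with the orange stripe at about (286,200), the blue one at (255,162), and the shaker at (298,227) close to the orange lid. The top view shows the same: orange lid at (283,166), blue at (220,152), shaker at (326,185), and the yellow edge running from (179,104) to (340,128). The green and purple lids lie on the table and are not meant.

```bash
cat >> h.py <<'E'
from scipy.spatial.transform import Rotation as Ro
def ground(s,uv,z):
    uv=np.atleast_2d(np.array(uv,float)); K=s['mtx']; p=(uv-K[:2,2])/[K[0,0],K[1,1]]
    rd=np.linalg.norm(p,axis=1,keepdims=True); r=rd.copy()
    for _ in range(30): r=rd/(1+s['k1']*r*r)
    p=p*(r/np.maximum(rd,1e-12))
    d=np.c_[p[:,0],-p[:,1],-np.ones(len(p))]@Ro.from_euler('xyz',s['orientation'],degrees=True).as_matrix().T
    t=(z-s['position'][2])/d[:,2]
    return s['position'][:2]+d[:,:2]*t[:,None]
def measure(c,name=None,orangebox=None):
    s=ctrl.snapshot(c); 
    if name: save(s,name)
    hsv=cv2.cvtColor(s['image'],cv2.COLOR_RGB2HSV); H,S,V=[hsv[...,i] for i in range(3)]
    out={'s':s,'hsv':hsv}
    vv,uu=np.mgrid[:384,:512]
    def pts(m,z):
        v,u=np.nonzero(m); return ground(s,np.c_[u,v],z)   # pixel idx=centre
    # yellow
    P=pts((H>=20)&(H<=32)&(S>150)&(V>110),.06)
    P=P[(P[:,0]>.45)&(P[:,0]<.85)&(abs(P[:,1])<.33)]
    out['Y']=P
    P=pts((H>=8)&(H<=19)&(S>110)&(V>110),.068); out['O']=P[(P[:,0]>.35)&(P[:,0]<.8)&(abs(P[:,1])<.35)]
    P=pts((H>=100)&(H<=125)&(S>110)&(V>60),.068); out['B']=P[(P[:,0]>.35)&(P[:,0]<.8)&(abs(P[:,1])<.25)]
    P=pts((S<50)&(V>170),.068); out['W']=P[(P[:,0]>.35)&(P[:,0]<.8)&(abs(P[:,1])<.3)]
    return out
def line(P):
    c=P.mean(0); u,sv,vt=np.linalg.svd(P-c,full_matrices=False); d=vt[0]; n=vt[1]
    if n[0]<0:n=-n
    a=(P-c)@vt[0]; b=(P-c)@n
    return c,n,np.percentile(b,[2,98]),np.percentile(a,[1,99])
E
python3 - <<'E'
from h import *
for c in ('top','side'):
    m=measure(c)
    for k in 'YOB':
        P=m[k]; c0,n,b,a=line(P); print(c,k,len(P),c0.round(4),'ang',np.degrees(np.arctan2(n[1],n[0])).round(2),b.round(4),a.round(4))
    # white lids: components
    s=m['s'];hsv=m['hsv']; w=((hsv[...,1]<50)&(hsv[...,2]>165)).astype(np.uint8)
    n,l,st,ce=cv2.connectedComponentsWithStats(w)
    for i in range(1,n):
        if st[i,4]>150: print(ce[i].round(1),st[i])
    for q in ('shaker','orange_lid','step'):
        for r in ctrl.regions_of(c,q)[:3]: 
            mk=r['mask'];v,u=np.nonzero(mk); print(q,round(r['confidence'],2),mk.sum(),u.mean().round(1),v.mean().round(1), cv2.minAreaRect(ground(s,np.c_[u,v],.068).astype(np.float32)))
E
python3 -c "
import cv2
a=cv2.imread('pics/top0.png')[90:240,150:360];cv2.imwrite('pics/tz.png',cv2.resize(a,None,fx=3.8,fy=3.8,interpolation=cv2.INTER_CUBIC))"
```

```text
top Y 638 [ 0.6777 -0.0032] ang -9.61 [-0.0055  0.0055] [-0.2229  0.2224]
top O 90 [ 0.5719 -0.0696] ang -44.23 [-0.0336  0.093 ] [-0.1647  0.0898]
top B 73 [0.5961 0.0972] ang -14.02 [-0.0026  0.0025] [-0.0507  0.0501]
[265.7  30.4] [    7     0   505   215 21979]
[486.1 107.5] [475  96  23  24 432]
[223.4 136. ] [203 126  42  22 525]
[ 98.5 141.5] [ 89 131  21  23 387]
[286.2 148.4] [265 138  43  24 515]
[217.3 160.3] [ 194  140   47   41 1295]
[280.2 173.2] [ 257  153   47   41 1309]
[487.8 183.4] [ 463  162   49   41 1762]
shaker 0.51 192 324.7 184.8 ((0.4793497622013092, -0.1768014281988144), (0.04086368530988693, 0.03775368630886078), 89.2210464477539)
orange_lid 0.8 1821 348.7 252.2 ((0.30164238810539246, -0.2336360663175583), (0.12272436171770096, 0.10485494136810303), 40.302852630615234)
orange_lid 0.66 1957 282.3 165.0 ((0.5356465578079224, -0.06523097306489944), (0.11101089417934418, 0.13087110221385956), 75.29672241210938)
orange_lid 0.55 1871 179.2 268.2 ((0.26523512601852417, 0.20979070663452148), (0.12362150847911835, 0.10553345084190369), 40.730979919433594)
step 0.7 12826 252.1 165.1 ((0.5433894991874695, 0.018374189734458923), (0.4580201506614685, 0.2820872366428375), 80.65534973144531)
side Y 27 [ 0.6508 -0.1645] ang -9.59 [-0.0019  0.002 ] [-0.3689  0.061 ]
side O 37 [ 0.6117 -0.0233] ang -23.25 [-0.0345  0.088 ] [-0.1964  0.1623]h.py:30: RuntimeWarning: Mean of empty slice.
  c=P.mean(0); u,sv,vt=np.linalg.svd(P-c,full_matrices=False); d=vt[0]; n=vt[1]
  ret = um.true_divide(
Traceback (most recent call last):
  File "h.py", line 30, in line
    c=P.mean(0); u,sv,vt=np.linalg.svd(P-c,full_matrices=False); d=vt[0]; n=vt[1]
                                                                   ~~^^^
IndexError: index 0 is out of bounds for axis 0 with size 0
```

View pics/tz.png

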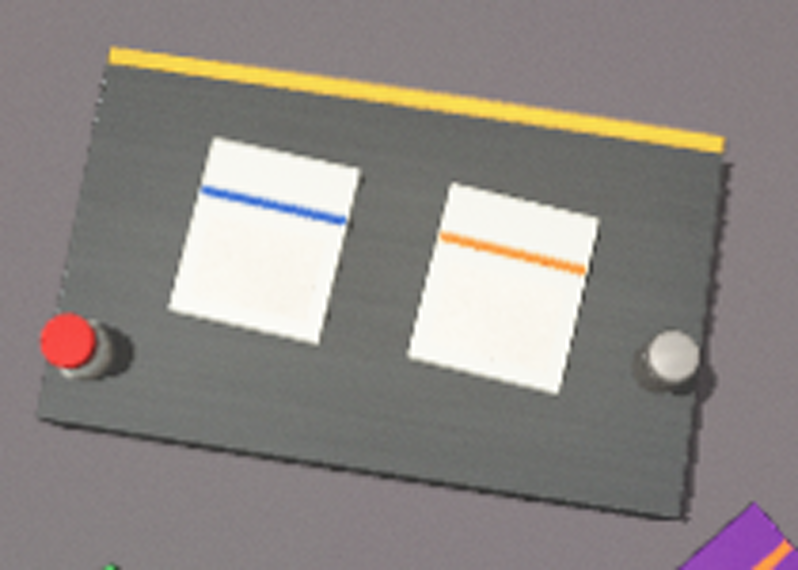

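```bash
python3 - <<'E'
from h import *
m=measure('top'); s=m['s']
for q in ('orange_lid','blue_lid','step'):
    for r in ctrl.regions_of('top',q)[:3]:
        mk=r['mask'];v,u=np.nonzero(mk); z=.06 if q=='step' else .068
        rect=cv2.minAreaRect(ground(s,np.c_[u,v],z).astype(np.float32)); print(q,round(r['confidence'],2),np.round(rect[0],4),np.round(rect[1],4),round(rect[2],2))
P=m['O']; P=P[(P[:,1]<0.01)&(P[:,1]>-.14)&(P[:,0]>.45)]
c,n,b,a=line(P); print('O',len(P),c,np.degrees(np.arctan2(n[1],n[0])),b,a)
P=m['W']; 
for nm,lo,hi in(('or',-.14,.005),('bl',.02,.17)):
    Q=P[(P[:,1]>lo)&(P[:,1]<hi)&(P[:,0]>.42)&(P[:,0]<.66)]; r=cv2.minAreaRect(Q.astype(np.float32)); print(nm,len(Q),r)
c,n,b,a=line(m['Y']); print('Y',c,n,np.degrees(np.arctan2(n[1],n[0])),b)
print('shaker top',ground(s,[327.4,184],.124),'pot top',ground(s,[167.5,180],.115))
print('toolbox top img', [ground(s,[84,y],z).round(3) for y in (95,268) for z in (0,.1,.3)])
s2=ctrl.snapshot('side'); print('tb base side',ground(s2,[[88,125],[130,142],[209,103]],0))
print('shaker side',ground(s2,[[297.8,219]],.124), 'corners', ground(s2,[[257.,194],[287,180.5],[312,206],[278,218]],.068))
E
```

```text
orange_lid 0.82 [ 0.3007 -0.2344] [0.1241 0.1048] 40.25
orange_lid 0.79 [0.2655 0.2101] [0.1226 0.1076] 39.51
orange_lid 0.57 [ 0.535  -0.0654] [0.1116 0.132 ] 75.3
blue_lid 0.63 [0.5726 0.105 ] [0.1124 0.1318] 76.98
step 0.78 [0.5447 0.019 ] [0.4605 0.2854] 80.43
O 88 [ 0.56962606 -0.06760411] -51.19137166859677 [-0.03306391  0.0480236 ] [-0.12898548  0.05108168]
or 1819 ((0.5346552729606628, -0.06476878374814987), (0.10913977771997452, 0.1311289668083191), 75.3770751953125)
bl 1814 ((0.571980893611908, 0.10480586439371109), (0.10973981767892838, 0.1311327964067459), 76.26268768310547)
Y [ 0.67770598 -0.00321349] [ 0.98598117 -0.16685662] -9.605106139299888 [-0.00551471  0.00545613]
shaker top [[ 0.47384558 -0.17325652]] pot top [[0.49075745 0.23180383]]
toolbox top img [array([[0.779, 0.534]]), array([[0.736, 0.481]]), array([[0.649, 0.373]]), array([[0.257, 0.502]]), array([[0.267, 0.452]]), array([[0.285, 0.351]])]
tb base side [[0.2885929  0.74362133]
 [0.35861452 0.54112503]
 [0.71423889 0.52829928]]
shaker side [[ 0.47505331 -0.17243378]] corners [[ 4.88271404e-01 -1.26416441e-04]
 [ 5.92181594e-01 -2.21200687e-02]
 [ 5.73570297e-01 -1.41340264e-01]
 [ 4.71071280e-01 -1.05618507e-01]]
```

Call:
{"op": "jog_arm", "data": {
  "commands": [
    {"roll": -0.079},
    {"x": 2.05,"y": 3.6},
    {"x": 2.05,"y": 3.6},
    {"x": 2.05,"y": 3.6},
    {"x": 2.05,"y": 3.6},
    {"x": 2.05,"y": 3.6},
    {"x": 2.05,"y": 3.6}
  ],
  "gripper": 5
}}

```text
validation failed for argument at $.co...
```

Call:
{"op": "jog_arm", "data": {
  "commands": [
    {"x": 0,"y": 0,"z": 0,"roll": -0.079},
    {"x": 2.05,"y": 3.6,"z": 0,"roll": 0},
    {"x": 2.05,"y": 3.6,"z": 0,"roll": 0},
    {"x": 2.05,"y": 3.6,"z": 0,"roll": 0},
    {"x": 2.05,"y": 3.6,"z": 0,"roll": 0},
    {"x": 2.05,"y": 3.6,"z": 0,"roll": 0},
    {"x": 2.05,"y": 3.6,"z": 0,"roll": 0}
  ],
  "gripper": 5
}}

```text
clock: 2.3
tool_pos: [0.2505, 0.4194, 0.2267]
orientation: [-180.0, -0.0, -9.6]
force: [0.8, 0.0, 0.6]
opening: 0.0501
```

Call:
{"op": "jog_arm", "data": {
  "commands": [
    {"x": 2.28,"y": 3.51,"z": 0,"roll": 0},
    {"x": 2.28,"y": 3.51,"z": 0,"roll": 0},
    {"x": 2.28,"y": 3.51,"z": 0,"roll": 0},
    {"x": 2.28,"y": 3.51,"z": 0,"roll": 0},
    {"x": 2.28,"y": 3.51,"z": 0,"roll": 0},
    {"x": 2.28,"y": 3.51,"z": 0,"roll": 0},
    {"x": 2.28,"y": 3.51,"z": 0,"roll": 0},
    {"x": 2.28,"y": 3.51,"z": 0,"roll": 0},
    {"x": 2.28,"y": 3.51,"z": 0,"roll": 0},
    {"x": 2.28,"y": 3.51,"z": 0,"roll": 0},
    {"x": 2.28,"y": 3.51,"z": 0,"roll": 0},
    {"x": 2.28,"y": 3.51,"z": 0,"roll": 0}
  ]
}}

```text
clock: 3.5
tool_pos: [0.45, -0.0417, 0.227]
orientation: [-180.0, -0.1, -9.6]
force: [1.9, 0.4, 0.4]
opening: 0.0502
```

Call:
{"op": "jog_arm", "data": {
  "commands": [
    {"x": 0,"y": 0,"z": 3.5,"roll": 0},
    {"x": 0,"y": 0,"z": 3.5,"roll": 0},
    {"x": 0,"y": 0,"z": 3.5,"roll": 0},
    {"x": 0,"y": 0,"z": 2.7,"roll": 0},
    {"x": 0,"y": 0,"z": 0,"roll": 0}
  ]
}}

```text
clock: 4.0
tool_pos: [0.447, -0.0408, 0.0917]
orientation: [179.9, 0.3, -9.7]
force: [0.5, -0.5, 0.6]
opening: 0.05
```

```bash
python3 - <<'E'
from h import *
o=ctrl.get_obs();print(o['tool_pos'],o['orientation'],o['force'])
for c in('wrist','side','top'): s=ctrl.snapshot(c); save(s,c+'1')
a=[cv2.imread(f'pics/{c}1.png') for c in('wrist','side','top')]
b=cv2.resize(a[1][120:264,180:372],(512,384)); cv2.imwrite('pics/c1.png',cv2.resize(np.vstack([np.hstack([a[0],b])]),(800,300)))
E
```

```text
[ 0.44701167 -0.04075031  0.09171222] [179.85117526   0.33457202  -9.66443227] [ 0.52393425 -0.45527346  0.62126904]
```

View pics/c1.png

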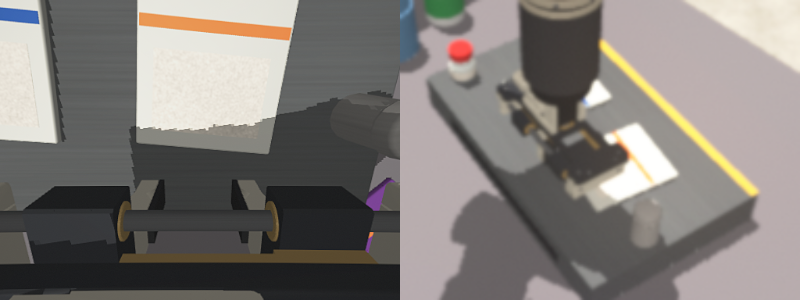

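Call:
{"op": "jog_arm", "data": {
  "commands": [
    {"x": 0,"y": 0,"z": 1.0,"roll": 0},
    {"x": 0,"y": 0,"z": 0.8,"roll": 0},
    {"x": 0,"y": 0,"z": 0,"roll": 0},
    {"x": 0,"y": 0,"z": 0,"roll": 0},
    {"x": 0,"y": 0,"z": 0,"roll": 0}
  ]
}}

```text
clock: 4.65
tool_pos: [0.4497, -0.0399, 0.0768]
orientation: [-180.0, -0.0, -9.6]
force: [0.1, 0.6, 0.5]
opening: 0.0502
```

Call:
{"op": "jog_arm", "data": {
  "commands": [
    {"x": 0,"y": 0,"z": 0.5,"roll": 0},
    {"x": 0,"y": 0,"z": 0.4,"roll": 0},
    {"x": 0,"y": 0,"z": 0.4,"roll": 0},
    {"x": 0,"y": 0,"z": 0,"roll": 0},
    {"x": 0,"y": 0,"z": 0,"roll": 0}
  ]
}}

```text
clock: 5.15
tool_pos: [0.4494, -0.04, 0.0634]
orientation: [180.0, 0.0, -9.6]
force: [-0.1, 0.6, -0.3]
opening: 0.0498
```

```bash
python3 - <<'E'
from h import *
o=ctrl.get_obs();print(o['tool_pos'],o['orientation'],o['force'])
for c in('wrist','side'): s=ctrl.snapshot(c); save(s,c+'2')
a=[cv2.imread(f'pics/{c}2.png') for c in('wrist','side')]
b=cv2.resize(a[1][160:256,220:348],(512,384)); cv2.imwrite('pics/c2.png',cv2.resize(np.hstack([a[0],b]),(800,300)))
E
```

```text
[ 0.44944227 -0.04001085  0.06338305] [ 1.79984510e+02  2.48919379e-02 -9.61390279e+00] [-0.14502324  0.60654356 -0.31125603]
```

View pics/c2.png

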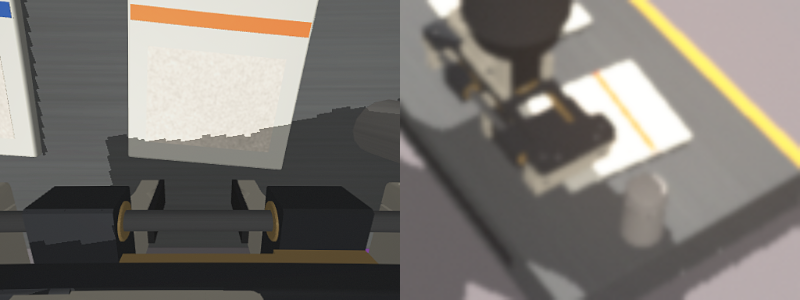

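Call:
{"op": "jog_arm", "data": {
  "commands": [
    {"x": 0.5,"y": 0,"z": 0,"roll": 0},
    {"x": 0.5,"y": 0,"z": 0,"roll": 0},
    {"x": 0.5,"y": 0,"z": 0,"roll": 0},
    {"x": 0.5,"y": 0,"z": 0,"roll": 0},
    {"x": 0.5,"y": 0,"z": 0,"roll": 0},
    {"x": 0.5,"y": 0,"z": 0,"roll": 0},
    {"x": 0.5,"y": 0,"z": 0,"roll": 0},
    {"x": 0.5,"y": 0,"z": 0,"roll": 0},
    {"x": 0.5,"y": 0,"z": 0,"roll": 0},
    {"x": 0.5,"y": 0,"z": 0,"roll": 0},
    {"x": 0,"y": 0,"z": 0,"roll": 0},
    {"x": 0,"y": 0,"z": 0,"roll": 0}
  ]
}}

```text
clock: 6.45
tool_pos: [0.4991, -0.0483, 0.0635]
orientation: [-180.0, -0.0, -9.6]
force: [0.4, 0.4, 0.5]
opening: 0.0498
```

```bash
python3 - <<'E'
from h import *
o=ctrl.get_obs();print(o['tool_pos'],o['orientation'],o['force'])
for c in('wrist','top'): s=ctrl.snapshot(c); save(s,c+'3')
a=[cv2.imread(f'pics/{c}3.png') for c in('wrist','top')]
b=cv2.resize(a[1][90:234,150:342],(512,384)); cv2.imwrite('pics/c3.png',cv2.resize(np.hstack([a[0],b]),(800,300)))
E
```

```text
[ 0.49910475 -0.048289    0.06352928] [-1.79991900e+02 -2.01348456e-02 -9.61859306e+00] [0.40741523 0.37684837 0.50362942]
```

View pics/c3.png

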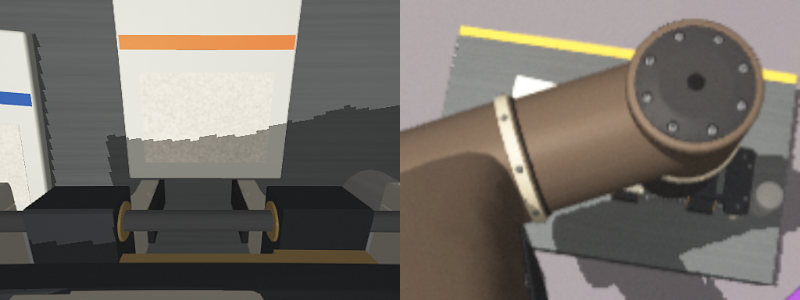

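The wrist view shows the stripe level with the jaws (row 42), so the lid is square and in contact with both fingers. I'll keep pushing.

Call:
{"op": "jog_arm", "data": {
  "commands": [
    {"x": 0.6,"y": 0,"z": 0,"roll": 0},
    {"x": 0.6,"y": 0,"z": 0,"roll": 0},
    {"x": 0.6,"y": 0,"z": 0,"roll": 0},
    {"x": 0.6,"y": 0,"z": 0,"roll": 0},
    {"x": 0.6,"y": 0,"z": 0,"roll": 0},
    {"x": 0.6,"y": 0,"z": 0,"roll": 0},
    {"x": 0.6,"y": 0,"z": 0,"roll": 0},
    {"x": 0.6,"y": 0,"z": 0,"roll": 0},
    {"x": 0.6,"y": 0,"z": 0,"roll": 0},
    {"x": 0.4,"y": 0,"z": 0,"roll": 0},
    {"x": 0.2,"y": 0,"z": 0,"roll": 0},
    {"x": 0,"y": 0,"z": 0,"roll": 0}
  ]
}}

```text
clock: 7.75
tool_pos: [0.5583, -0.0584, 0.0636]
orientation: [-180.0, -0.0, -9.6]
force: [-1.2, -0.5, 0.5]
opening: 0.0501
```

```bash
cat >> h.py <<'E'
def wrist(name):
    o=ctrl.get_obs(); s=ctrl.snapshot('wrist'); save(s,name)
    T=np.eye(4); T[:3,:3]=Ro.from_euler('xyz',o['orientation'],degrees=True).as_matrix(); T[:3,3]=o['tool_pos']
    M=T@s['hand_eye']; s['position']=M[:3,3]; s['orientation']=Ro.from_matrix(M[:3,:3]).as_euler('xyz',degrees=True)
    hsv=cv2.cvtColor(s['image'],cv2.COLOR_RGB2HSV); H,S,V=[hsv[...,i] for i in range(3)]
    for k,m,z in(('O',(H>=5)&(H<=18)&(S>110)&(V>110),.068),('Y',(H>=20)&(H<=32)&(S>130)&(V>110),.06),('B',(H>=100)&(H<=125)&(S>110)&(V>60),.068)):
        m=m.copy(); m[200:]=False
        n,l,st,ce=cv2.connectedComponentsWithStats(m.astype(np.uint8))
        for i in range(1,n):
            if st[i,4]>60:
                v,u=np.nonzero(l==i); P=ground(s,np.c_[u,v],z); c,nn,b,a=line(P)
                print(k,st[i],c.round(4),'ang',np.degrees(np.arctan2(nn[1],nn[0])).round(2),'n',(c@[.98598,-.16686]).round(4),b.round(4),a.round(4))
    print(o['tool_pos'],o['force']); return s
E
python3 - <<'E'
from h import *
wrist('w4')
s=ctrl.snapshot('side');save(s,'s4')
a=[cv2.imread(f'pics/{c}4.png') for c in('w','s')]
b=cv2.resize(a[1][120:264,220:412],(512,384)); cv2.imwrite('pics/c4.png',cv2.resize(np.hstack([a[0],b]),(800,300)))
E
```

```text
O [ 151   47  227   19 4078] [ 0.6574 -0.081 ] ang -9.59 n 0.6617 [-0.0037  0.0037] [-0.0517  0.0525]
Y [   0   25  149   30 4105] [0.6808 0.0098] ang -9.44 n 0.6696 [-0.0059  0.0058] [-0.0349  0.0346]
Y [ 380   25  132   30 3663] [ 0.6501 -0.1697] ang -10.02 n 0.6693 [-0.0059  0.0058] [-0.0308  0.0309]
[ 0.55834453 -0.05837763  0.06355587] [-1.21593213 -0.5008163   0.48073348]
```

View pics/c4.png

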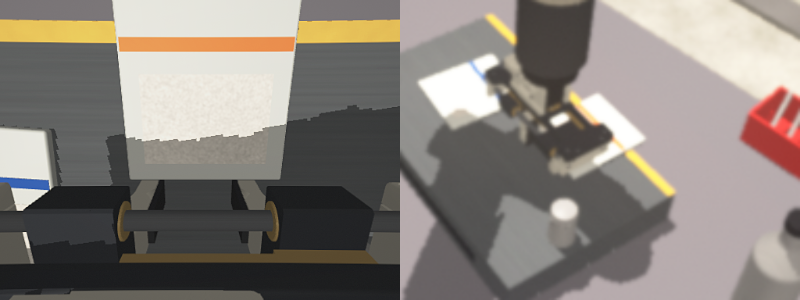

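The wrist view shows the stripe (row 43) still short of the yellow strip (row 30) and parallel to it. About 13.8 mm remains.

Call:
{"op": "jog_arm", "data": {
  "commands": [
    {"x": 0.3,"y": 0,"z": 0,"roll": 0},
    {"x": 0.3,"y": 0,"z": 0,"roll": 0},
    {"x": 0.3,"y": 0,"z": 0,"roll": 0},
    {"x": 0.3,"y": 0,"z": 0,"roll": 0},
    {"x": 0.2,"y": 0,"z": 0,"roll": 0},
    {"x": 0,"y": 0,"z": 0,"roll": 0},
    {"x": 0,"y": 0,"z": 0,"roll": 0}
  ]
}}

```text
clock: 8.55
tool_pos: [0.5721, -0.0607, 0.0636]
orientation: [-180.0, -0.0, -9.6]
force: [-0.9, -0.2, -0.6]
opening: 0.0504
```

```bash
python3 - <<'E'
from h import *
wrist('w5')
E
```

```text
O [ 151   47  227   19 4153] [ 0.6714 -0.0831] ang -9.7 n 0.6759 [-0.004   0.0038] [-0.052   0.0522]
Y [   0   57  152   28 4010] [0.6811 0.0117] ang -9.57 n 0.6696 [-0.006   0.0059] [-0.0371  0.0364]
Y [ 376   57  136   28 3526] [ 0.6499 -0.1716] ang -10.0 n 0.6694 [-0.0058  0.0059] [-0.0326  0.0326]
[ 0.57206289 -0.06066086  0.06359709] [-0.88875888 -0.16915838 -0.63030383]
```

View pics/w5.png

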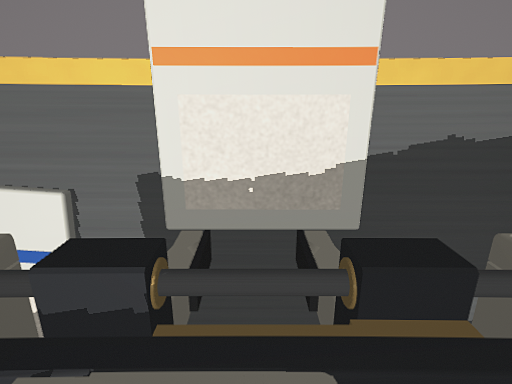

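The stripe is at n=0.6759 and the edge at 0.6755, square within 0.2°. Next I'll back off and lift away.

Call:
{"op": "jog_arm", "data": {
  "commands": [
    {"x": -0.5,"y": 0,"z": 0,"roll": 0},
    {"x": -1.0,"y": 0,"z": 0,"roll": 0},
    {"x": -0.5,"y": 0,"z": -1,"roll": 0},
    {"x": 0,"y": 0,"z": -4,"roll": 0},
    {"x": 0,"y": 0,"z": -4,"roll": 0},
    {"x": 0,"y": 0,"z": -4,"roll": 0},
    {"x": 0,"y": 0,"z": -4,"roll": 0},
    {"x": -4,"y": 0,"z": 0,"roll": 0},
    {"x": -4,"y": -4,"z": 0,"roll": 0},
    {"x": -3,"y": -4,"z": 0,"roll": 0},
    {"x": -2,"y": -4,"z": 0,"roll": 0},
    {"x": -2,"y": -4,"z": 0,"roll": 0}
  ]
}}

```text
clock: 9.8
tool_pos: [0.4332, 0.1212, 0.2349]
orientation: [-179.9, -0.1, -9.6]
force: [0.2, 1.3, 0.0]
opening: 0.05
```

Call:
{"op": "jog_arm", "data": {
  "commands": [
    {"x": -1,"y": -4,"z": 0,"roll": 0},
    {"x": 0,"y": -4,"z": 0,"roll": 0},
    {"x": 0,"y": -4,"z": 0,"roll": 0},
    {"x": 0,"y": -4,"z": 0,"roll": 0},
    {"x": 0,"y": 0,"z": 0,"roll": 0},
    {"x": 0,"y": 0,"z": 0,"roll": 0}
  ]
}}

```text
clock: 10.4
tool_pos: [0.4509, 0.2799, 0.2337]
orientation: [180.0, 0.0, -9.5]
force: [-0.1, -0.5, -0.2]
opening: 0.0499
```

```bash
python3 - <<'E'
from h import *
m=measure('top','top6'); s=m['s']; N=np.array([.98598,-.16686])
c,n,b,a=line(m['Y']); print('Y',c,c@N+.006)
P=m['O']; P=P[(P[:,1]<-.02)&(P[:,1]>-.15)&(P[:,0]>.62)&(P[:,0]<.72)]
print('O',len(P)); c,n,b,a=line(P); print(c,c@N,np.degrees(np.arctan2(n[1],n[0])),b,a)
for q in('orange_lid','blue_lid','shaker','pot'):
    for r in ctrl.regions_of('top',q)[:3]:
        v,u=np.nonzero(r['mask']); t=cv2.minAreaRect(ground(s,np.c_[u,v],.068).astype(np.float32)); print(q,np.round(t[0],4),np.round(t[1],3),round(t[2],1))
o=ctrl.get_obs();print(o['clock'],o['tool_pos'],o['force'])
a=cv2.imread('pics/top6.png');cv2.imwrite('pics/t6.png',cv2.resize(a[80:240,140:360],None,fx=3.5,fy=3.5))
E
```

```text
Y [0.68207936 0.02196968] 0.6748507466877518
O 74
[ 0.67100548 -0.08431009] 0.675665965880657 -9.625277640411792 [-0.0026937   0.00262896] [-0.05875385  0.0528617 ]
orange_lid [ 0.6457 -0.0773] [0.114 0.13 ] 79.9
orange_lid [0.266  0.2102] [0.126 0.105] 40.9
orange_lid [ 0.3012 -0.2339] [0.122 0.104] 41.3
blue_lid [0.5712 0.1045] [0.112 0.133] 77.5
shaker [ 0.4804 -0.1794] [0.036 0.047] 38.7
pot [0.4957 0.2332] [0.044 0.035] 1.2
10.65 [0.45146074 0.27862806 0.23408661] [0.48883576 0.49707788 0.64621849]
```

View pics/t6.png

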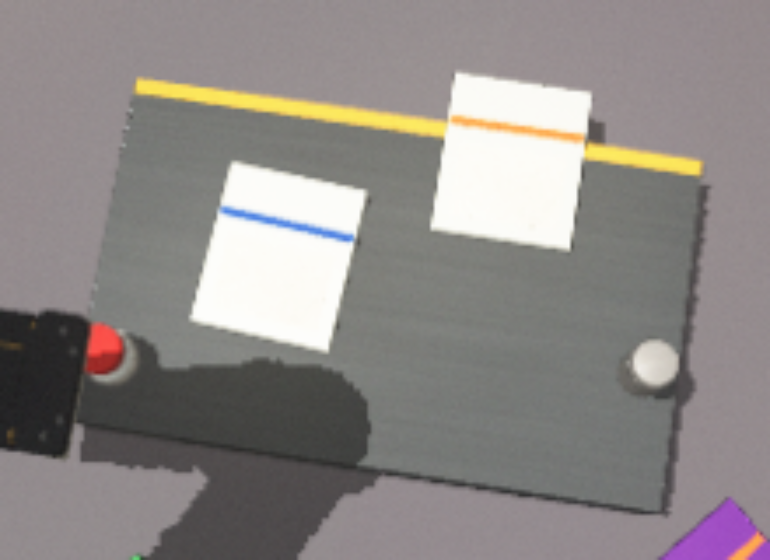

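The top view shows the orange stripe in line with the yellow edge. The blue lid, pot and shaker are where they were, and the hand is clear at z=0.23.

```bash
python3 -c "
from plant import ctrl; print(ctrl.close_job())"
```

```text
the job is handed in; nothing more can be done
None
```

I pushed the orange-striped lid flat along the step with two fingertips until its stripe lay over the yellow edge. Then I backed off, lifted the hand clear and handed the job in at about 10.7 s.

| Last check | Wrist camera (fingers still touching) | Top camera (hand away) |
|---|---|---|
| Stripe past the edge (allowed ±6 mm) | 0.4 mm | 0.8 mm |
| Lid off square to the edge (allowed about 6.3°) | about 0.1–0.2° | about 0° |

- **Blue lid:** it measured within about 2 mm of where it started.
- **Shaker and pot:** they looked unmoved in the top picture. The network's shaker and pot positions are rough; the shaker's shifted by 2–3 mm, within its noise.
- **Mug, flask, spoon and tin:** I did not measure these again. The hand passed well above them, or nowhere near them.
- **Force:** no reading I took went above about 2 N.
- **Failed checks:** none failed or disagreed. `close_job` gives no verdict.

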